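Show the assembly order of the pellet die

TASK

Show a trainee the order in which the steel pellet die is put together by pointing at its three parts from directly above: first the flat base, then the thick hollow body, then the slim plunger, each time staying still for two seconds with the fingertips about two centimetres above the middle of the part. Touch nothing, and do not dip towards the weight, the vial or the weighing boat on the way. Finish while still pointing at the plunger: the program ends with the fingertips held there.

Things in the scene. Friction and masses are not known exactly. Their poses are not given: they have to be found in the camera images.
- die_base: Base of the pellet die: low bright grey steel disc, 33 mm across, with a narrower boss in the middle of its upper side, 16 mm high over all. Loose, upright, on the worktop; origin at the centre of its underside, z up (so its top centre is this height above the origin).
- die_body: Body of the pellet die: thick bright grey steel sleeve with a wider collar at each end and a round bore in its top, 38 mm across, 58 mm high. Loose, upright, on the worktop; origin at the centre of its underside, z up (so its top centre is this height above the origin).
- die_plunger: Plunger of the pellet die: slim bright grey steel rod on a wider foot, 22 mm across the foot, 48 mm high. Loose, upright, on the worktop; origin at the centre of its underside, z up (so its top centre is this height above the origin).
- weight_50: Bystander: waisted brass calibration weight, 18 mm across, 31 mm high. Loose, upright, on the worktop; origin at the centre of its underside, z up (so its top centre is this height above the origin).
- vial_2: Bystander: small clear capped vial, 15 mm across, 45 mm high. Loose, upright, on the worktop; origin at the centre of its underside, z up (so its top centre is this height above the origin).
- weigh_boat: Bystander: shallow square white plastic weighing boat, open on top, 56 mm wide, 15 mm high. Loose, upright, on the worktop; origin at the centre of its underside, z up (so its top centre is this height above the origin).
There are look-alikes about, which are no part of the job. Several things have the shape of the die_base; the one meant has the colours described above.

How it is judged (in metres and radians):
On the way, in this order (a step that is already met when the one before it is completed fails the run):
1. the fingertips are held above the middle of the die base, without contact, for a second (horizontal distance between the grasp point and die_base below 0.02 m and z of the grasp point in the frame of die_base between 0.036 and 0.086 m and contact force between the arm and anything else below 0.1 N), for 1 s.
2. the fingertips are held above the middle of the die body, without contact, for a second (horizontal distance between the grasp point and die_body below 0.02 m and z of the grasp point in the frame of die_body between 0.078 and 0.128 m and contact force between the arm and anything else below 0.1 N), for 1 s.
3. the fingertips are held above the middle of the die plunger, without contact, for a second (horizontal distance between the grasp point and die_plunger below 0.02 m and z of the grasp point in the frame of die_plunger between 0.068 and 0.118 m and contact force between the arm and anything else below 0.1 N), for 1 s.
At the end, for the whole second after the job is handed in: The grasp point between the finger pads (about 19 mm behind the fingertips) is within 20 mm horizontally of the plunger's axis and 20 to 70 mm above its top; the arm touches nothing; the three die parts, weight, vial and weighing boat stand upright, at rest, within 5 mm of where they started (all of step 3 and distance of each of die_base, die_body, die_plunger, weight_50, vial_2, weigh_boat from where it was at the start of the episode below 0.005 m and angle between each of die_base, die_body, die_plunger, weight_50, vial_2, weigh_boat's own z axis and vertical below 0.1 rad and linear speed of each of die_base, die_body, die_plunger, weight_50, vial_2, weigh_boat below 0.01 m/s); the arm keeps its last pose, push and grip.
It fails at once if the robot touches something (contact force between the arm and anything else above 0.3 N).
It fails at once if a die part or a bystander is moved or lifted (distance of any of die_base, die_body, die_plunger, weight_50, vial_2, weigh_boat from where it was at the start of the episode above 0.006 m).
It fails at once if the robot dips to the weight, vial or weighing boat as if pointing at it (grasp point within 20 mm of its axis and under 45 mm above its top) ((horizontal distance between the grasp point and weight_50 below 0.02 m and z of the grasp point in the frame of weight_50 between -0.069 and 0.076 m) or (horizontal distance between the grasp point and vial_2 below 0.02 m and z of the grasp point in the frame of vial_2 between -0.055 and 0.09 m) or (horizontal distance between the grasp point and weigh_boat below 0.02 m and z of the grasp point in the frame of weigh_boat between -0.085 and 0.06 m)).
It also fails if it takes over 56 s, if anything falls off the work surface, if the arm or the gripper's body presses on something with over 40 N, if the wrist force passes 120 N, or if a joint passes its speed limit or range.

ROBOT

A 6-joint arm with a two-finger parallel gripper is mounted at the origin on a cart in front of the work surface, level with it; the furniture and walls round the work are solid. World frame = base frame: x ahead of the robot, y to its left, z up, the work surface at z = 0. Lengths are in m, angles in degrees, forces in N, time in s.
With the tool pointing down it reaches from about 0.35 to 0.875 m from the base axis. Payload 4.2 kg.
Tool frame: the origin (TCP) lies midway between the tips of the shut fingers; the grasp point (between the pads) lies 19 mm behind it; z points along the fingers, y is the direction in which the jaws open and shut (so a half turn about z gives the same grasp; the last joint's range is limited). The gripper opens to 87 mm and grips with 3 to 60 N. Pads are 19 mm wide; open, the fingers measure 117 mm over their backs; the gripper's body (75 mm by 190 mm) begins 51 mm behind the grasp point.
Start: joints at [-58.465, 22.042, 0.453, 0, -68.411, -14.817], TCP at [0.18, -0.599, 0.223] pointing down, gripper open.
Joint ranges: [-179.83, 179.83], [-69.29, 118.12], [-61.27, 80.66], [-181.25, 117.63], [-171.15, -9.14], [-177.46, 177.46]. Speed limits (degrees/s): [159.86, 159.86, 180, 180, 180, 180].

INTERFACE

Orientations are given as a 3x3 rotation matrix whose columns are the frame's x, y, z axes.
In Python, from station import r gives the robot as it stands.
- The arm moves only by the tool carry_out, never from a script. Its argument "steps" is a list of rows, each a list of 2 entries, a list of its own where there are three numbers: the shift along the tool's x, y, z in cm, then the turn about the tool's z in degrees. In form: [[[x, y, z], twist], ...]. A call has 1 to 20 rows; each row is the pose to reach, as a shift and turn from the pose measured when the call began, along the tool's axes at that moment; what a row does not reach only later rows make up. A row lasts 1/10 s, in which the tool goes at most 50 mm and 8.59 degrees, less where a joint would pass 70% of its speed; a pose out of reach is approached as far as the arm can. A call with a gripper value outside its range is refused whole. "gripper" is the gripper's target within -1 to 1 (fully open at 1, half-way at 0, shut at -1), set as the call begins (left out, the last holds). The fingers move at their own pace and stop on an object; the grip force is fixed at half the most. Time passes only in rows, so rows that repeat a pose let the fingers close. It gives the time, the measured TCP pose, the force and the opening at its end, in the units of the state.
- r.sense(): the state, without advancing time (a new reading comes with each control period).
- r.capture(name): name is "scene" or "top"; returns the picture (480x640x3 uint8, red, green, blue); there is no depth.
- r.calibration(name): a dict with "camera_matrix" (3x3 intrinsics, pixels), "D" ([k1, k2, p1, p2, k3] as OpenCV has them; the pictures are not rectified), "world_from_camera" (4x4, takes a point from camera to world coordinates). Camera axes: x right, y up, looking along -z (the intrinsics and any distortion apply to the point x, -y, -z); pixel columns grow to the right and rows downward; lengths in m; the calibration is good to about 2 mm. A picture is of the moment at which its call begins. calibration takes no time and is no camera call.
- r.finish_job(): hands the job in, once; it reports no verdict.
Trained networks look in the newest picture that a camera, given by its name, has taken for a name from the list of things; names that differ only in an ending like _2 or _b are one class to them, and where a whole thing is asked for, a point or a joint stands for the part that bears it (a point fixed in the world has none). Each returns a list of dicts, best first, with "confidence" (0 to 1); they miss things now and then, are a little off and sometimes report something else, mostly with a low value. They report only what shows in the picture. A call takes as long as a camera call. They do not tell look-alikes from the thing itself.
- r.cut_out(camera, target): "pixels" (480x640 bool, what is visible of it).
- r.place_of(camera, target): "centre" ([x, y, z] in m, in world coordinates, good to about 4 mm: a listed point, or the origin of a listed thing).
The state is a dict: "time_s": time; "joints": joint angles; "joint_velocities": joint speeds; "effort": joint torques, N m; "tcp_pos": TCP position; "ee_rot": TCP orientation; "wrist_force": force on the tool from outside, world axes, zero at the start; "moment": the same for the moment, N m; "gripper_width": opening from 0.0 (shut) to 1.0 (fully open).
Only numpy, scipy, OpenCV 4.12 (cv2) and the standard library are available. Lean on these libraries where they do the work, as an engineer would, in place of code of your own. Each camera call takes 0.05 s, during which the arm holds its last target. There are 200 camera calls.

## Working session

There is one attempt and no reset: what is moved stays moved. The work goes in short steps, Python scripts to look and compute and a tool call to move; the robot and the scene stay as the last step left them, time stands still between calls to the robot, and variables do not carry over. Pictures are saved under pics/ and viewed, about 8 in all and at most 12, crops included, and the job is handed in when it is done.

Besides the shell and the picture viewer there is one more tool, called after "Call:" as name([rows], argument=value, ...), one row to a line, values as JSON. carry_out: Moves the arm, as the interface text tells. Its arguments: {"type":"object","properties":{"steps":{"type":"array","items":{"type":"array"}},"gripper":{"type":"number"}},"required":["steps"]}

```bash
mkdir -p pics
python3 - <<'E'
from station import r
import cv2, numpy as np
s=r.sense(); print(s['time_s'],s['tcp_pos'],np.round(s['ee_rot'],3).tolist(),s['gripper_width'])
for c in ("scene","top"):
    im=r.capture(c); cv2.imwrite(f"pics/{c}0.png",im[:,:,::-1])
    k=r.calibration(c); print(c,np.round(k["camera_matrix"],1).tolist(),np.round(k["D"],3),np.round(k["world_from_camera"],3).tolist())
    T=k["world_from_camera"]; T=np.array(T)
    def px(p):
        q=np.linalg.inv(T)@np.r_[p,1]; q=q[:3]*[1,-1,-1]
        return cv2.projectPoints(q[None],np.zeros(3),np.zeros(3),np.array(k["camera_matrix"]),np.array(k["D"]))[0].ravel().round().astype(int).tolist()
    for n in "die_base die_body die_plunger weight_50 vial_2 weigh_boat".split():
        for d in r.place_of(c,n): print(c,n,np.round(d["centre"],3),round(d["confidence"],2),px(d["centre"]))
print(r.sense()['time_s'])
E
```

```text
0.0 [ 0.17963624 -0.59801588  0.22146736] [[-0.958, -0.288, -0.001], [-0.288, 0.958, 0.002], [0.0, 0.002, -1.0]] 1.0036557558159884
scene [[464.3, 0.0, 319.2], [0.0, 464.3, 238.8], [0.0, 0.0, 1.0]] [-0.019  0.     0.     0.     0.   ] [[0.534, 0.542, -0.649, -0.07], [-0.846, 0.351, -0.402, -0.315], [0.01, 0.763, 0.646, 0.616], [0.0, 0.0, 0.0, 1.0]]
scene die_base [0.455 0.208 0.   ] 0.51 [237, 240]
scene die_base [0.473 0.126 0.002] 0.5 [275, 249]
scene die_body [0.446 0.041 0.002] 0.69 [302, 273]
scene die_plunger [0.624 0.138 0.   ] 0.63 [311, 209]
scene weight_50 [ 0.445 -0.244  0.001] 0.47 [446, 340]
scene vial_2 [ 0.615 -0.096  0.   ] 0.47 [406, 250]
scene weigh_boat [ 0.585  0.326 -0.001] 0.84 [234, 192]
top [[520.5, 0.0, 329.9], [0.0, 520.5, 237.0], [0.0, 0.0, 1.0]] [-0.152  0.     0.     0.     0.   ] [[0.103, 0.972, -0.21, 0.321], [-0.995, 0.101, -0.019, 0.036], [0.003, 0.211, 0.977, 1.001], [0.0, 0.0, 0.0, 1.0]]
top die_base [0.46  0.212 0.001] 0.67 [246, 267]
top die_base [0.473 0.128 0.004] 0.49 [289, 264]
top die_base [ 0.619 -0.094  0.   ] 0.24 [409, 204]
top die_body [ 0.447  0.038 -0.001] 0.67 [335, 283]
top die_body [ 0.583  0.323 -0.001] 0.4 [201, 201]
top die_plunger [ 0.626  0.143 -0.   ] 0.57 [291, 189]
top weight_50 [ 0.447 -0.251 -0.001] 0.42 [481, 297]
top vial_2 [ 0.617 -0.093  0.002] 0.64 [408, 205]
top weigh_boat [ 0.584  0.327 -0.001] 0.97 [199, 200]
0.7
```

View pics/scene0.png

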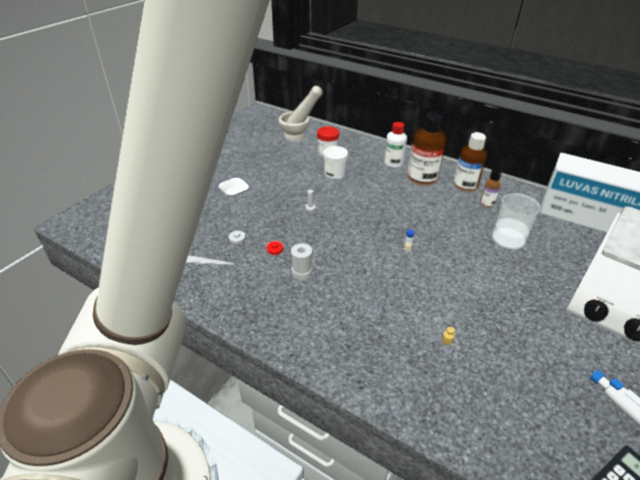

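View pics/top0.png

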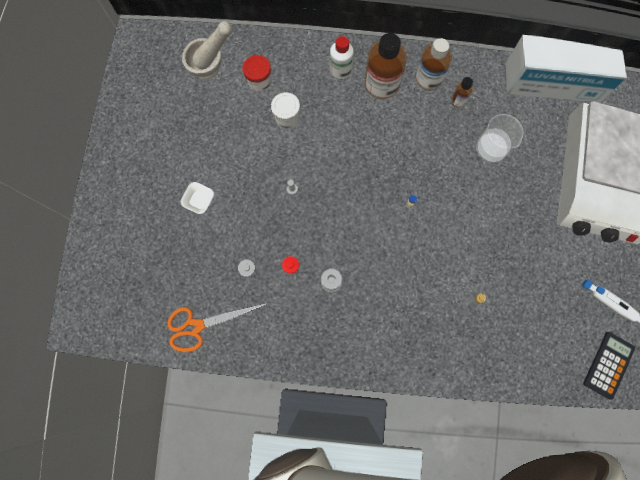

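Run:
```python
import cv2
a=cv2.imread("pics/scene0.png")[190:310,200:360]; b=cv2.imread("pics/top0.png")[170:310,220:380]
cv2.imwrite("pics/crop0.png",cv2.resize(cv2.vconcat([a,b]),None,fx=2.3,fy=2.3,interpolation=cv2.INTER_CUBIC))
```

```text
(no output)
```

View pics/crop0.png

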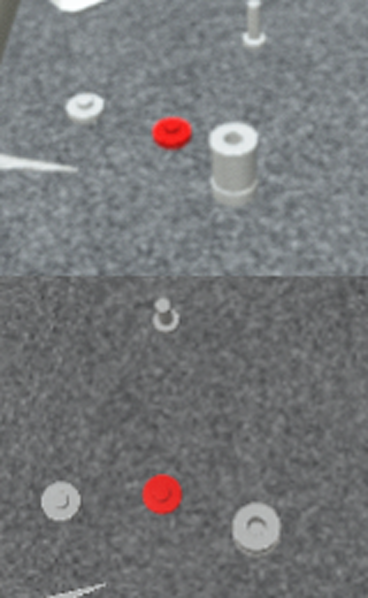

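The pictures show two die_base shapes: a grey disc at top (246,267) / scene (237,240), and a red one at top (290,264) / scene (275,249). The brief says bright grey, so I choose the grey disc, and the crop confirms it. The body is at top (331,280), the plunger at top (291,187), and the weight, vial and boat lie away from the route. Next I triangulate the top centres and work out the shifts.

```bash
cat > h.py <<'E'
from station import r
import cv2, numpy as np
P={}
def tri(a,b):
    pr=[];u=[]
    for c,p in (("scene",a),("top",b)):
        k=r.calibration(c); T=np.linalg.inv(np.diag([1,-1,-1,1])@np.linalg.inv(np.array(k["world_from_camera"])))
        pr.append(np.linalg.inv(T)[:3]); u.append(cv2.undistortPoints(np.array([[p]],float),np.array(k["camera_matrix"]),np.array(k["D"])).ravel())
    X=cv2.triangulatePoints(pr[0],pr[1],u[0],u[1]).ravel(); return X[:3]/X[3]
def shift(target):
    s=r.sense(); return np.round(np.array(s["ee_rot"]).T@(np.array(target)-s["tcp_pos"])*100,1)
E
python3 - <<'E'
from h import *
print("base",tri((237,234.8),(247,267.4)),"body",tri((301.3,249.6),(331.3,279.6)),"plunger",tri((310.4,190.9),(290.4,181.7)))
print(shift([.458,.21,.15]),shift([.458,.21,.04]))
E
```

```text
base [0.45726688 0.20842425 0.01221693] body [0.4450849  0.04327016 0.06053058] plunger [0.62640584 0.14128256 0.04771216]
[-49.9  69.4   7.3] [-49.9  69.4  18.3]
```

Triangulated heights of 12, 61 and 48 mm match the 16, 58 and 48 mm given, and the xy agrees with the networks to within 5 mm. I travel high with the fingers shut.

Call:
carry_out([
  [[-4,5,0],0],
  [[-8,10,0],0],
  [[-12,16,0],0],
  [[-15,21,0],0],
  [[-18,25,0],0],
  [[-21,29,0],0],
  [[-24,33,0],0],
  [[-27,37,0],0],
  [[-30,41,0],0],
  [[-33,45,0],0],
  [[-36,50,0],0],
  [[-39,54,0],0],
  [[-42,58,0],0],
  [[-45,62,0],0],
  [[-47,66,0],0],
  [[-49,68,0],0],
  [[-49.9,69.4,0],0],
  [[-49.9,69.4,0],0],
  [[-49.9,69.4,0],0],
  [[-49.9,69.4,0],0],
], gripper=-1)

```text
time_s: 2.7
tcp_pos: [0.4575, 0.2088, 0.2224]
ee_rot: [[-0.958, -0.287, -0.001], [-0.287, 0.958, -0.001], [0.001, -0.0, -1.0]]
wrist_force: [-0.6, 0.2, 0.5]
gripper_width: 0.003
```

Run:
```python
from h import *
s=r.sense(); print(s['time_s'],s['tcp_pos'],s['gripper_width'],s['wrist_force'])
print(shift([.458,.21,.04]))
a=r.capture("scene")[100:340,100:420]; b=r.capture("top")[120:360,100:420]
cv2.imwrite("pics/p1.png",cv2.resize(cv2.hconcat([a,b])[:,:,::-1],None,fx=1.25,fy=1.25))
```

```text
2.7 [0.45753793 0.20884122 0.22240534] 0.0034915922051935587 [-0.61511935  0.24190746  0.49988958]
[-0.1  0.1 18.2]
```

View pics/p1.png

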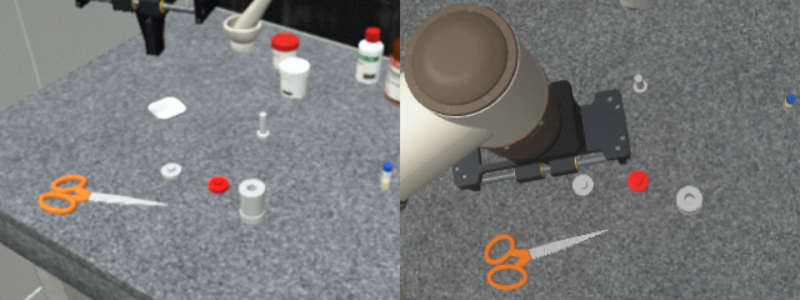

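The grey disc is at crop (171,170) left and (583,184) right. The shut fingers hang above it, and everything still stands where it was. I descend in slow steps and then hold.

Call:
carry_out([
  [[-0.1,0.1,2],0],
  [[-0.1,0.1,4],0],
  [[-0.1,0.1,6],0],
  [[-0.1,0.1,8],0],
  [[-0.1,0.1,10],0],
  [[-0.1,0.1,12],0],
  [[-0.1,0.1,14],0],
  [[-0.1,0.1,15.5],0],
  [[-0.1,0.1,16.5],0],
  [[-0.1,0.1,17.5],0],
  [[-0.1,0.1,18.2],0],
  [[-0.1,0.1,18.2],0],
])

```text
time_s: 4.0
tcp_pos: [0.458, 0.2091, 0.0403]
ee_rot: [[-0.958, -0.286, -0.001], [-0.286, 0.958, -0.001], [0.001, -0.0, -1.0]]
wrist_force: [0.5, 0.4, -0.2]
gripper_width: 0.005
```

Call:
carry_out([
  [[0,0,0],0],
  [[0,0,0],0],
  [[0,0,0],0],
  [[0,0,0],0],
  [[0,0,0],0],
  [[0,0,0],0],
  [[0,0,0],0],
  [[0,0,0],0],
  [[0,0,0],0],
  [[0,0,0],0],
  [[0,0,0],0],
  [[0,0,0],0],
  [[0,0,0],0],
  [[0,0,0],0],
  [[0,0,0],0],
  [[0,0,0],0],
  [[0,0,0],0],
  [[0,0,0],0],
  [[0,0,0],0],
  [[0,0,0],0],
])

```text
time_s: 6.0
tcp_pos: [0.458, 0.2091, 0.0403]
ee_rot: [[-0.958, -0.286, -0.001], [-0.286, 0.958, -0.001], [0.001, -0.0, -1.0]]
wrist_force: [0.5, 1.0, 0.4]
gripper_width: 0.007
```

Run:
```python
from h import *
s=r.sense(); print(s['time_s'],s['tcp_pos'])
a=r.capture("scene")[140:300,180:380]; b=r.capture("top")[160:320,180:380]
cv2.imwrite("pics/p2.png",cv2.resize(cv2.hconcat([a,b])[:,:,::-1],None,fx=2,fy=2))
z=s['tcp_pos'][2]
print(shift([.446,.041,.20]),shift([.446,.041,.081]))
```

```text
6.0 [0.4580336  0.20911367 0.04025206]
[  6.  -15.8 -16. ] [  6.  -15.8  -4.1]
```

View pics/p2.png

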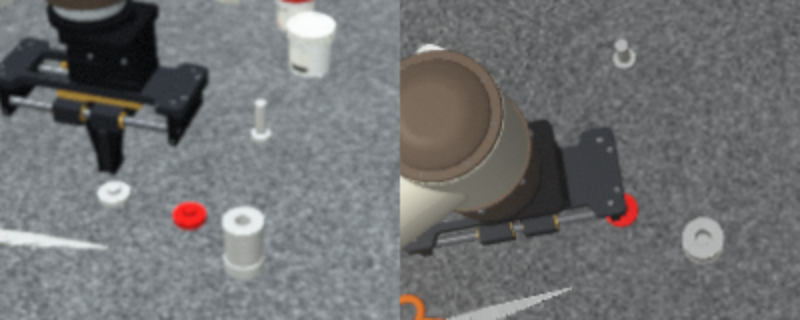

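The shut fingertips (109,168) sit just above the grey disc (114,190) with a clear gap. Next is the body: up, across and down.

Call:
carry_out([
  [[0,0,-3],0],
  [[0,0,-6],0],
  [[0,0,-9],0],
  [[0,0,-12],0],
  [[1,-3,-12],0],
  [[2,-6,-12],0],
  [[3.5,-9,-12],0],
  [[4.5,-12,-12],0],
  [[5.5,-14.5,-12],0],
  [[6,-15.8,-12],0],
  [[6,-15.8,-12],0],
  [[6,-15.8,-10],0],
  [[6,-15.8,-8],0],
  [[6,-15.8,-6.5],0],
  [[6,-15.8,-5],0],
  [[6,-15.8,-4.1],0],
  [[6,-15.8,-4.1],0],
])

```text
time_s: 7.8
tcp_pos: [0.4453, 0.0409, 0.0803]
ee_rot: [[-0.958, -0.287, -0.003], [-0.287, 0.958, -0.002], [0.004, -0.001, -1.0]]
wrist_force: [0.5, 0.2, -0.3]
gripper_width: 0.005
```

Call:
carry_out([
  [[0,0,0],0],
  [[0,0,0],0],
  [[0,0,0],0],
  [[0,0,0],0],
  [[0,0,0],0],
  [[0,0,0],0],
  [[0,0,0],0],
  [[0,0,0],0],
  [[0,0,0],0],
  [[0,0,0],0],
  [[0,0,0],0],
  [[0,0,0],0],
  [[0,0,0],0],
  [[0,0,0],0],
  [[0,0,0],0],
  [[0,0,0],0],
  [[0,0,0],0],
  [[0,0,0],0],
  [[0,0,0],0],
  [[0,0,0],0],
])

```text
time_s: 9.8
tcp_pos: [0.4453, 0.0409, 0.0803]
ee_rot: [[-0.958, -0.287, -0.003], [-0.287, 0.958, -0.002], [0.004, -0.001, -1.0]]
wrist_force: [0.2, -0.8, 0.3]
gripper_width: 0.008
```

Run:
```python
from h import *
s=r.sense(); print(s['time_s'],s['tcp_pos'])
a=r.capture("scene")[140:300,180:380]; b=r.capture("top")[160:320,180:380]
cv2.imwrite("pics/p3.png",cv2.resize(cv2.hconcat([a,b])[:,:,::-1],None,fx=2,fy=2))
print(shift([.626,.141,.15]),shift([.626,.141,.071]))
```

```text
9.8 [0.44528347 0.04091094 0.08034214]
[-20.2   4.4  -7. ] [-20.2   4.4   0.9]
```

View pics/p3.png

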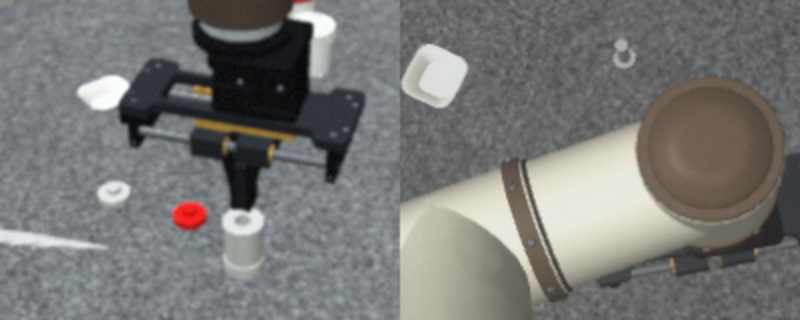

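The tips (242,205) hover over the bore (243,219), and all parts stand where they were. Next is the plunger.

Call:
carry_out([
  [[0,0,-3],0],
  [[0,0,-6],0],
  [[0,0,-8],0],
  [[-3,0.6,-8],0],
  [[-6,1.3,-8],0],
  [[-9,2,-8],0],
  [[-12,2.6,-8],0],
  [[-15,3.3,-8],0],
  [[-18,4,-8],0],
  [[-20.2,4.4,-8],0],
  [[-20.2,4.4,-8],0],
  [[-20.2,4.4,-6],0],
  [[-20.2,4.4,-4],0],
  [[-20.2,4.4,-2],0],
  [[-20.2,4.4,-0.5],0],
  [[-20.2,4.4,0.5],0],
  [[-20.2,4.4,0.9],0],
  [[-20.2,4.4,0.9],0],
])

```text
time_s: 11.7
tcp_pos: [0.6259, 0.1408, 0.0704]
ee_rot: [[-0.958, -0.287, -0.004], [-0.287, 0.958, -0.002], [0.004, -0.001, -1.0]]
wrist_force: [0.2, -0.3, -0.1]
gripper_width: -0.0
```

Call:
carry_out([
  [[0,0,0],0],
  [[0,0,0],0],
  [[0,0,0],0],
  [[0,0,0],0],
  [[0,0,0],0],
  [[0,0,0],0],
  [[0,0,0],0],
  [[0,0,0],0],
  [[0,0,0],0],
  [[0,0,0],0],
  [[0,0,0],0],
  [[0,0,0],0],
  [[0,0,0],0],
  [[0,0,0],0],
  [[0,0,0],0],
  [[0,0,0],0],
  [[0,0,0],0],
  [[0,0,0],0],
  [[0,0,0],0],
  [[0,0,0],0],
])

```text
time_s: 13.7
tcp_pos: [0.6259, 0.1408, 0.0704]
ee_rot: [[-0.958, -0.287, -0.004], [-0.287, 0.958, -0.002], [0.004, -0.001, -1.0]]
wrist_force: [-0.4, 0.1, 0.1]
gripper_width: 0.006
```

Run:
```python
from h import *
s=r.sense(); print(s['time_s'],s['tcp_pos'])
a=r.capture("scene")[140:300,180:380]; b=r.capture("top")[160:320,180:380]
cv2.imwrite("pics/p4.png",cv2.resize(cv2.hconcat([a,b])[:,:,::-1],None,fx=2,fy=2))
for n in "die_base die_body die_plunger weight_50 vial_2 weigh_boat".split():
    for d in r.place_of("scene",n): print(n,np.round(d["centre"],3),round(d["confidence"],2))
```

```text
13.7 [0.62590905 0.14080767 0.07039231]
die_base [0.456 0.209 0.   ] 0.73
die_base [ 0.584  0.326 -0.002] 0.6
die_base [0.472 0.129 0.004] 0.48
die_body [0.445 0.042 0.001] 0.81
die_plunger [ 0.625  0.14  -0.002] 0.57
weight_50 [ 0.444 -0.244 -0.   ] 0.49
vial_2 [ 0.444 -0.246  0.002] 0.54
vial_2 [ 0.614 -0.099  0.   ] 0.47
weigh_boat [ 0.586  0.325 -0.001] 0.57
```

View pics/p4.png

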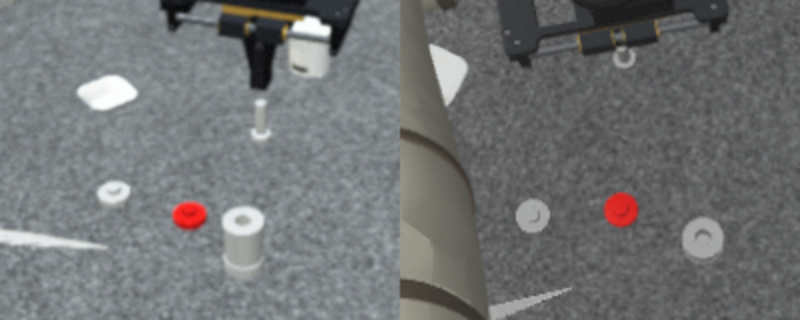

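The tips (261,86) are straight above the plunger top (261,102) with a clear gap, and nothing has moved.

```bash
python3 -c "
from station import r
print(r.finish_job())"
```

```text
the job is handed in; nothing more can be done
None
```

I pointed at the grey die base, then the body, then the plunger, with the fingers shut. I held each for two seconds with the fingertips about 2 cm above the part. The job was handed in at about 14 s with the tips still held over the plunger; it reports no verdict.

- **Final position:** the fingertips were at (0.626, 0.141, 0.070). That is within about 1 mm horizontally of where I measured the plunger, and about 22 mm above its top.
- **Contact:** wrist force at the end of each move was never more than about 1 N on any axis, which looks like sensor noise. The pictures showed a clear gap at the base and the plunger. Over the body the camera angle showed the gap less clearly.
- **Parts undisturbed:** the last network readings put all six things within about 3 mm of the first readings from the same camera.
- **Measurements:** triangulated top heights were 12, 61 and 48 mm against the stated 16, 58 and 48 mm, so the base was 4 mm off and the body 3 mm.
- **Disagreements:** the networks also reported the red look-alike, and sometimes the weighing boat or the vial, as die_base. They reported the weight as a vial once and the boat as die_body once. I rejected these against the pictures.

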